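Wake the slide reader and present the test slide label up

ROBOT

A 6-joint arm with a two-finger parallel gripper is mounted at the origin on a cart in front of the work surface, level with it; the furniture and walls round the work are solid. World frame = base frame: x ahead of the robot, y to its left, z up, the work surface at z = 0. Lengths are in m, angles in degrees, forces in N, time in s.
With the tool pointing down it reaches from about 0.25 to 0.725 m from the base axis. Payload 9.7 kg.
Tool frame: the origin (TCP) lies at the centre of the arm's flange, where the gripper is bolted on; the fingertips stand 173 mm ahead of it and the grasp point (between the pads) lies 155 mm ahead of it; z points along the fingers, y is the line along which they close (so a half turn about z gives the same grasp; the last joint's range is limited). The gripper opens to 85 mm and grips with 20 to 120 N. Pads are 22 mm wide; open, the fingers measure 114 mm over their backs; the gripper's body (76 mm by 85 mm) begins 54 mm behind the grasp point. The pads swing forward as they close: fully open they stand 13 mm farther back than shut.
Start: joints at [67.838, 4.979, 10.078, 95.1, 0, 90], TCP at [0.207, 0.509, 0.405] pointing down, gripper open.
Joint ranges: [-179.16, 179.16], [-48.56, 103.87], [-65.8, 70.77], [-126.05, 130.52], [-82.76, 87.17], [-180, 180]. Speed limits (degrees/s): [127.2, 127.2, 147.25, 180, 180, 180].

INTERFACE

Orientations are given as [roll, pitch, yaw] about the fixed x, y, z axes, in that order (R = Rz(yaw) Ry(pitch) Rx(roll)).
In Python, from workcell import monitor, camera, get_calibration, bot gives the robot as it stands.
- The arm moves only by the tool carry_out, never from a script. Its argument "targets" is text: rows parted by semicolons, each of 7 numbers parted by spaces: the shift along the tool's x, y, z in units of 0.04 m (1.0 is 0.04 m), then the turn, a rotation vector about the tool's x, y, z in units of 0.1 rad (1.0 is 0.1 rad), then the opening, from -1 (shut) to 1 (fully open), so that 0 is half open. A call has exactly 8 rows; each row shifts and turns the commanded pose from where the row before left it, along the tool's axes as they then stand; what a row does not reach is not made up. A row lasts 1/12 s, in which the tool goes at most 41.7 mm and 7.16 degrees, less where a joint would pass 70% of its speed; a pose out of reach is approached as far as the arm can. A call with a number of a shift or a turn outside -1 to 1 is refused whole. A call with a gripper value outside its range is refused whole. The fingers move at their own pace and stop on an object; "newtons" is the grip in N (left out, the last holds). Time passes only in rows, so rows that do not move let the fingers close, or fill a call up. It gives the time, the measured TCP pose, the force, the opening and the grip force at its end, in the units of the state.
- monitor.get_obs(): the state, without advancing time (a new reading comes with each control period).
- camera(name): name is "scene" or "top" or "wrist"; returns the picture (420x560x3 uint8, red, green, blue); there is no depth.
- get_calibration(name): a dict with "fx", "fy", "cx", "cy" (pixels), "D" ([k1, k2, p1, p2, k3] as OpenCV has them; the pictures are not rectified), "view" (4x4, takes a point from world to camera coordinates). Camera axes: x right, y down, z forward; pixel columns grow to the right and rows downward; lengths in m; the calibration is good to about 2 mm. A picture is of the moment at which its call begins: read the wrist's pose just before it. get_calibration takes no time and is no camera call; for the wrist camera it gives the pose at the moment of the call.
- bot.job_done(): hands the job in; it is judged then, once.
The state is a dict: "time": time; "q": joint angles; "qd": joint speeds; "joint_efforts": joint torques, N m; "ee_pos": TCP position; "tcp_rot": TCP orientation; "wrist_force": force on the tool from outside, world axes, zero at the start; "torque": the same for the moment, N m; "opening": finger opening in m; "grasp_force": force on a finger pad.
Only numpy, scipy, OpenCV 4.12 (cv2) and the standard library are available. Lean on these libraries where they do the work, as an engineer would, in place of code of your own. Each camera call takes 0.05 s, during which the arm holds its last target. There are 200 camera calls.

TASK

Wake the slide reader by pressing its three keys fully down one at a time: left, then right, then middle as you see them. Then take from the rack the test slide with the notched corner, holding it only by its plain end (the notch marks the frosted end, which the gripper must not touch), and present it: the frosted end about 8 cm above the reader's square pad, with the slide leaned back from upright by about 40 degrees or more so that its label face looks up. Finish while still holding it there, still and clear of everything else; leave the blank slide and the other kitchen things where they are.

Things in the scene. Friction and masses are not known exactly. Their poses are not given: they have to be found in the camera images.
- slide_center (a point): centre of the test slide: flat white plate 110 long, 60 wide, 9 mm thick, about 60 g, standing on a long edge in a rack slot (this point 38 mm above the worktop, top edge at 68 mm). x axis: along it, to the frosted end; y: out of the label face; z: across its width, up as it stands. The plain end is x = -55 to 13 mm, with a glass window on both faces
- label (a point): middle of the frosted end: 34 mm from slide_center along x, in mid thickness; same axes. The paper label with three fine lines is on the +y face alone, the face from which the notch is seen at the upper left
- frosted_end: frosted end of the test slide, one piece with it: the last 42 mm of its length (x = 13 to 55 mm from slide_center); its top outer corner is cut away by a square notch 14 x 14 mm, the only notch on either slide. Origin on the lower long edge, 30 mm below point label; same axes
- slide: the whole test slide; origin at the middle of its lower long edge, 30 mm below slide_center; axes as slide_center
- blank_center (a point): centre of the blank slide in the rack's other slot: the same plate, 110 x 60 x 9 mm, with four square corners and no label
- rack: fixed wooden rack, 136 x 115 mm, the same from either end, turned to any angle; origin at the centre of its underside. x axis along its two slots, at y = +37.5 and -37.5 mm (which slide is in which varies). Slots 11.5 mm wide, floor at 8 mm, closed at the ends, walls up to 26 mm above the worktop. Slides are drawn straight up
- reader: fixed slide reader, a flat grey box 120 mm deep (x), 140 mm wide (y), top at 26 mm; origin at the centre of its underside. The keys stand along its front (-x) edge with tops 44 mm above the worktop (highest part); a square black pad lies behind them
- pad (a point): centre of the top of the reader's square black pad (62 x 62 mm), 28 mm above the worktop; axes as the reader
- key_left_top (a point): centre of the top of the left key, 44 mm above the worktop; it is pressed straight down
- key_right_top (a point): centre of the top of the right key, 44 mm above the worktop; it is pressed straight down
- key_middle_top (a point): centre of the top of the middle key, 44 mm above the worktop; it is pressed straight down
- key_left (a joint): round spring key, 20 mm across, in a housing ring 36 mm across, on the top of the reader along its front edge: the left one of three as seen from the robot (46 mm apart, centre to centre). 0 = up, 0.006 m = fully down (5 N; it springs back). It counts as pressed beyond 0.0045 m
- key_right (a joint): round spring key, 20 mm across, in a housing ring 36 mm across, on the top of the reader along its front edge: the right one of three as seen from the robot (46 mm apart, centre to centre). 0 = up, 0.006 m = fully down (5 N; it springs back). It counts as pressed beyond 0.0045 m
- key_middle (a joint): round spring key, 20 mm across, in a housing ring 36 mm across, on the top of the reader along its front edge: the middle one of three as seen from the robot (46 mm apart, centre to centre). 0 = up, 0.006 m = fully down (5 N; it springs back). It counts as pressed beyond 0.0045 m
- salt_shaker: bystander: salt shaker, 44 mm across and 90 mm tall, origin at the centre of its foot
- kitchen_timer: bystander: round kitchen timer, 63 mm across and 59 mm tall, origin at the centre of its foot
- teaspoon: bystander: teaspoon, 138 x 28 x 12 mm, lying on the worktop; origin at its middle
Not all that is in view belongs to the job. There is more than one size of the rack; the job needs the largest.

How it is judged (in metres and radians):
On the way, in this order (a step that is already met when the one before it is completed fails the run):
1. the left key is pressed down, alone (value of joint key_left above 0.0045 m and value of joint each of key_right, key_middle below 0.0015 m), for 0.1 s.
2. then the right key is pressed down, alone (value of joint key_right above 0.0045 m and value of joint each of key_left, key_middle below 0.0015 m), for 0.1 s.
3. then the middle key is pressed down, alone (value of joint key_middle above 0.0045 m and value of joint each of key_left, key_right below 0.0015 m), for 0.1 s.
4. then the test slide is lifted out of the rack in the gripper (height (world z) of slide above 0.035 m and contact force between the fingers and slide above 1 N and contact force between slide and rack below 0.1 N), for 0.2 s.
At the end, for the whole second after the job is handed in: Gripper holds the slide (over 1 N), still, nothing else touching it; middle of the frosted end within 30 mm of the pad centre in plan, 45 to 125 mm above the pad; label normal within 60 degrees of straight up (leaned back 30 degrees or more); keys up; blank within 20 mm of its place (all of step 4 and horizontal distance between label and pad below 0.03 m and z of label in the frame of pad between 0.045 and 0.125 m and angle between label's own y axis and vertical below 1.05 rad and contact force between each of slide, the fingers and reader below 0.1 N and contact force between slide and blank below 0.1 N and linear speed of slide below 0.03 m/s and angular speed of slide below 0.2 rad/s and distance of blank_center from where it was at the start of the episode below 0.02 m and value of joint each of key_left, key_right, key_middle below 0.0015 m); the arm keeps its last pose, push and grip.
It fails at once if the gripper touches the frosted end of the slide (contact force between the fingers and frosted_end above 0.5 N).
It fails at once if two keys are down at once (value of joint each of key_left, key_right above 0.003 m or value of joint each of key_left, key_middle above 0.003 m or value of joint each of key_right, key_middle above 0.003 m).
It fails at once if a bystander or the blank slide is pushed away more than 25 mm (distance of any of salt_shaker, kitchen_timer, teaspoon, blank_center from where it was at the start of the episode above 0.025 m).
It also fails if it takes over 46 s, if anything falls off the work surface, if the arm or the gripper's body presses on something with over 40 N, if the wrist force passes 120 N, or if a joint passes its speed limit or range.

## Working session

There is one attempt and no reset: what is moved stays moved. The work goes in short steps, Python scripts to look and compute and a tool call to move; the robot and the scene stay as the last step left them, time stands still between calls to the robot, and variables do not carry over. Pictures are saved under pics/ and viewed, at most 10 in all, crops included, and the job is handed in when it is done.

Besides the shell and the picture viewer there is one more tool, called after ">>>" as name(argument=value, ...) on one line, values as JSON. carry_out: Moves the arm, as the interface text tells. Shifts and turns lie within -1 to 1; 1 stands for 0.04 m of shift or 0.1 rad of turn. Its arguments: {"type":"object","properties":{"targets":{"type":"string"},"newtons":{"type":"number"}},"required":["targets"]}

```bash
mkdir -p pics; ls; python3 - <<'E'
from workcell import monitor, camera, get_calibration, bot
import cv2,numpy as np
print(monitor.get_obs())
for n in("scene","top"):
    im=camera(n); cv2.imwrite(f"pics/{n}0.png",im[:,:,::-1]); np.save(n,im)
    c=get_calibration(n); print(n,c)
E
```

```text
pics
{'time': 0.0, 'q': array([6.78385112e+01, 5.01271194e+00, 1.00366929e+01, 9.50962464e+01,
       1.25617791e-03, 8.99994966e+01]), 'qd': array([ 0.00974131, -0.01000653,  0.06424215, -0.05069777,  0.01025753,
       -0.08624976]), 'joint_efforts': array([ 6.87361080e-04, -5.20387387e+01,  4.64802039e+01,  1.64934515e-02,
        4.48575236e-05,  1.28112586e-05]), 'ee_pos': array([0.20747904, 0.5093968 , 0.40398748]), 'tcp_rot': array([-1.79927735e+02, -1.25681179e-03,  1.57839013e+02]), 'wrist_force': array([0.645158  , 0.02952532, 0.22206455]), 'torque': array([-0.00127164,  0.0189617 ,  0.05294415]), 'grasp_force': 0.0, 'opening': 0.08569352316877249}
scene {'fx': 430.50581073549404, 'fy': 430.50581073549404, 'cx': 284.50111703896204, 'cy': 208.5313091580823, 'D': array([-0.12249653,  0.        ,  0.        ,  0.        ,  0.        ]), 'view': array([[-0.55922323, -0.82898895,  0.00683399,  0.46052056],
       [-0.42734073,  0.28119404, -0.85924956,  0.17910144],
       [ 0.71038671, -0.48343276, -0.51151098,  0.71290604],
       [ 0.        ,  0.        ,  0.        ,  1.        ]])}
top {'fx': 524.4007371260733, 'fy': 524.4007371260733, 'cx': 268.7730770496425, 'cy': 215.38060002877623, 'D': array([-0.15907652,  0.        ,  0.        ,  0.        ,  0.        ]), 'view': array([[-0.02888853, -0.99945587,  0.0159191 ,  0.26431048],
       [-0.99653046,  0.02755307, -0.07853574,  0.45778785],
       [ 0.07805438, -0.01813265, -0.99678419,  1.14894155],
       [ 0.        ,  0.        ,  0.        ,  1.        ]])}
```

View pics/scene0.png

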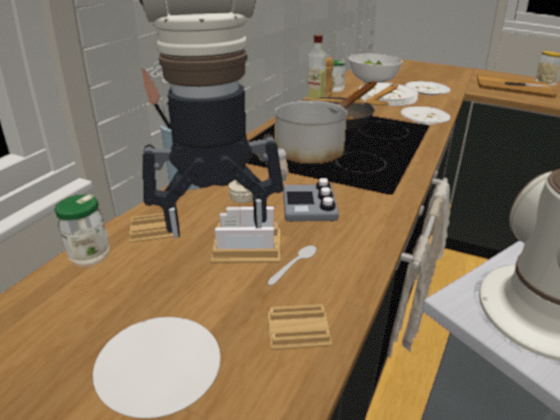

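View pics/top0.png

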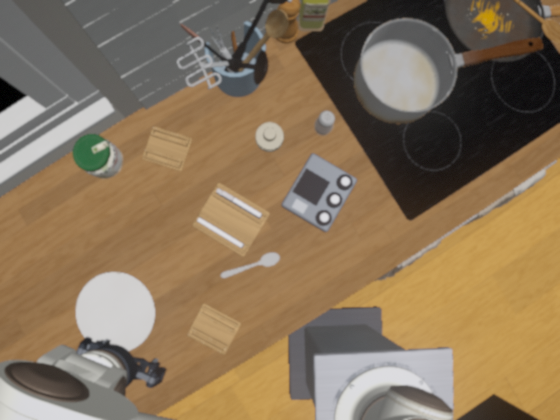

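The top view shows the rack at about (232,219), holding two slides. The reader is at (319,192), with its keys at (324,217), (334,199) and (345,182). Seen from the robot, the left key is (324,217). Next I'll make enlarged crops and get positions.

```bash
cat > h.py <<'E'
from workcell import monitor, camera, get_calibration, bot
import cv2,numpy as np
from scipy.spatial.transform import Rotation as Ro
def ray(c,px):
    K=np.array([[c['fx'],0,c['cx']],[0,c['fy'],c['cy']],[0,0,1]])
    u=cv2.undistortPoints(np.array(px,float).reshape(-1,1,2),K,c['D']).reshape(-1,2)
    R=c['view'][:3,:3];t=c['view'][:3,3]
    return -R.T@t,np.c_[u,np.ones(len(u))]@R
def onz(c,px,z):
    o,d=ray(c,px); return o+d*((z-o[2])/d[:,2])[:,None]
def proj(c,P):
    R=c['view'][:3,:3];K=np.array([[c['fx'],0,c['cx']],[0,c['fy'],c['cy']],[0,0,1]])
    return cv2.projectPoints(np.array(P,float).reshape(-1,1,3),cv2.Rodrigues(R)[0],c['view'][:3,3],K,c['D'])[0].reshape(-1,2)
E
python3 - <<'E'
from h import *
t=np.load("top.npy");s=np.load("scene.npy")
a=cv2.resize(t[145:255,180:370],None,fx=4,fy=4,interpolation=3)
b=cv2.resize(s[170:270,195:345],None,fx=4,fy=4,interpolation=3)
cv2.imwrite("pics/t1.png",a[:,:,::-1]);cv2.imwrite("pics/s1.png",b[:,:,::-1])
c=get_calibration("top")
print(onz(c,[(324,217),(334,199),(345,182)],.044),onz(c,[(311,187)],.028),onz(c,[(240,203),(220,233)],.068))
E
```

```text
[[0.45602508 0.13181792 0.044     ]
 [0.4947937  0.10838783 0.044     ]
 [0.53163745 0.08257348 0.044     ]] [[0.52453997 0.15620872 0.028     ]] [[0.48906417 0.31257463 0.068     ]
 [0.42646368 0.35647863 0.068     ]]
```

View pics/t1.png

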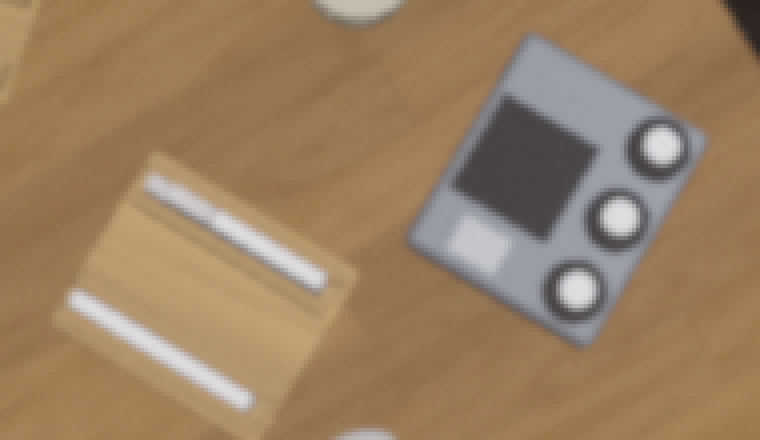

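View pics/s1.png

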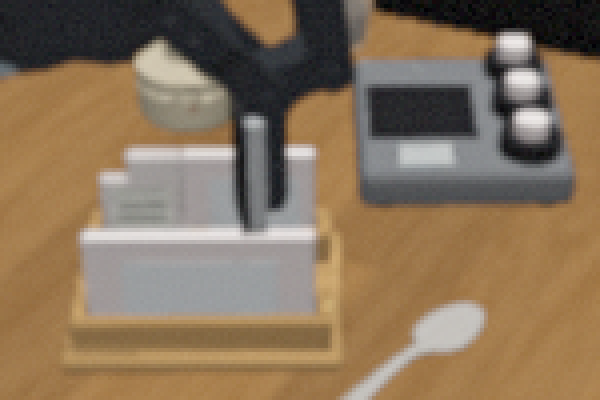

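The test slide is the far one: the notch shows in the scene crop at (110,175), at the image-left end, and the label faces the camera. In the top crop it runs from (148,182) at the frosted end to (322,283) at the plain end. Next I'll refine these with blobs.

```bash
cat >> h.py <<'E'
def blobs(im,c,roi,lo=185,a=(30,3000)):
    x0,y0,x1,y1=roi; f=4
    s=cv2.resize(im[y0:y1,x0:x1],None,fx=f,fy=f,interpolation=2)
    hsv=cv2.cvtColor(s,cv2.COLOR_RGB2HSV)
    m=((s.min(2)>lo)&(hsv[:,:,1]<45)).astype(np.uint8)
    out=[]
    for k in cv2.findContours(m,0,2)[0]:
        A=cv2.contourArea(k)/f/f
        if a[0]<A<a[1]:
            r=cv2.minAreaRect(k); M=cv2.moments(k)
            cen=np.array([M['m10']/M['m00'],M['m01']/M['m00']])
            g=lambda p:(np.array(p)+.5)/f-.5+[x0,y0]
            out.append((A,g(cen),g(cv2.boxPoints(r)),np.array(r[1])/f))
    return out
E
python3 - <<'E'
from h import *
np.set_printoptions(precision=4,suppress=True)
t=np.load("top.npy");c=get_calibration("top")
for A,cen,box,wh in blobs(t,c,(185,145,370,255),lo=150):
    print(A,cen,wh,'z44',onz(c,[cen],.044)[0],'z68',onz(c,box,.068)[:,:2].round(4).tolist())
s=t[145:255,180:370]
m=((s.max(2)<95)).astype(np.uint8)
for k in cv2.findContours(m,0,2)[0]:
    if cv2.contourArea(k)>200:
        r=cv2.minAreaRect(k);print('pad',r,onz(c,[np.array(r[0])+[180,145]],.028))
E
```

```text
276.875 [219.8794 232.1028] [53.1206  5.6882] z44 [0.4295 0.3585 0.044 ] z68 [[0.4538, 0.4076], [0.464, 0.4012], [0.4032, 0.3061], [0.3931, 0.3125]]
67.0625 [323.9939 216.9746] [9.1924 9.1924] z44 [0.4561 0.1318 0.044 ] z68 [[0.4547, 0.1487], [0.4682, 0.1343], [0.4539, 0.1209], [0.4404, 0.1353]]
65.875 [334.615  198.8127] [9.25 9.  ] z44 [0.4952 0.107  0.044 ] z68 [[0.5029, 0.1198], [0.5024, 0.1004], [0.4826, 0.1012], [0.4831, 0.1206]]
255.15625 [239.2294 202.6444] [51.6643  5.5921] z44 [0.4924 0.3151 0.044 ] z68 [[0.5152, 0.365], [0.5253, 0.3587], [0.466, 0.2658], [0.456, 0.2721]]
63.5625 [345.0805 180.9003] [9. 9.] z44 [0.5341 0.0823 0.044 ] z68 [[0.5407, 0.0955], [0.5403, 0.076], [0.5208, 0.0769], [0.5212, 0.0964]]
1021.8125 [316.4429 189.5537] [48.6846 57.4769] z44 [0.5165 0.1461 0.044 ] z68 [[0.4841, 0.219], [0.5894, 0.1527], [0.5336, 0.0642], [0.4289, 0.1314]]
53.125 [269.4675 146.2279] [ 4. 19.] z44 [0.6151 0.2458 0.044 ] z68 [[0.6141, 0.2669], [0.613, 0.2261], [0.6043, 0.2263], [0.6053, 0.2672]]
pad ((130.64706420898438, 41.588233947753906), (26.067785263061523, 25.724788665771484), 30.963756561279297) [[0.5255 0.157  0.028 ]]
```

>>> carry_out(targets="0 0 0 0 0 0 -1;-1 0 0 0 0 1 -1;-1 0 0 0 0 1 -1;-1 0 0 0 0 1 -1;-1 0 0 0 0 1 -1;-1 0 0 0 0 1 -1;0 0 0 0 0 0 -1;0 0 0 0 0 0 -1")

```text
time: 0.77
ee_pos: [0.3737, 0.3983, 0.4045]
tcp_rot: [-180.0, 0.0, 129.0]
wrist_force: [-0.4, -0.2, -0.5]
opening: -0.0002
grasp_force: 0.0
```

>>> carry_out(targets="0 0 0 0 0 1 -1;0 0 0 0 0 1 -1;0 0 0 0 0 1 -1;0 0 0 0 0 1 -1;0 0 0 0 0 1 -1;0 0 0 0 0 1 -1;0 0 0 0 0 1 -1;0 0 0 0 0 1 -1")

```text
time: 1.43
ee_pos: [0.3713, 0.4008, 0.4045]
tcp_rot: [-180.0, 0.0, 83.2]
wrist_force: [0.7, -0.3, -0.7]
opening: 0.0
grasp_force: 0.0
```

>>> carry_out(targets="0 0 0.5 0 0 1 -1;0 0 1 0 0 1 -1;0 0 1 0 0 1 -1;0 0 1 0 0 1 -1;0 0 0 0 0 0.5 -1;0 0 0 0 0 0 -1;0 0 0 0 0 0 -1;0 0 0 0 0 0 -1")

```text
time: 2.1
ee_pos: [0.3722, 0.4006, 0.2663]
tcp_rot: [180.0, -0.1, 57.8]
wrist_force: [-0.1, 0.6, 0.8]
opening: 0.0001
grasp_force: 0.0
```

```bash
cat >> h.py <<'E'
def rel(p,o=None):
    "shift in tool axes (units) from the pose now to p"
    o=o or monitor.get_obs(); return Ro.from_euler('xyz',o['tcp_rot'],degrees=True).inv().apply(np.array(p)-o['ee_pos'])/.04
E
python3 - <<'E'
from h import *
o=monitor.get_obs();print(o['q'].round(1),o['ee_pos'],o['tcp_rot'])
print(rel((.456,.132,.235)).round(3))
im=camera("wrist");cv2.imwrite("pics/w1.png",im[:,:,::-1])
c=get_calibration("wrist")
print(proj(c,[(.456,.132,.044),(.495,.107,.044),(.534,.082,.044),(.4907,.3154,.068)]))
E
```

```text
[ 47.1   4.   -6.3  79.6   0.  169.3] [0.37218618 0.40064429 0.26632154] [ 1.79980651e+02 -1.45798513e-01  5.77626519e+01]
[-4.565  5.355  0.773]
[[502.56339484 398.83699253]
 [544.40451008 395.09155986]
 [583.06949813 390.58046546]
 [501.02716778 254.12250863]]
```

View pics/w1.png

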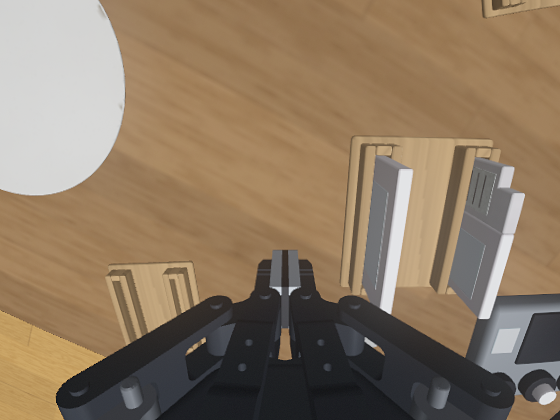

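The wrist view shows the blank at about (390,230) and the notched slide at (495,240), with the label lines and notch visible. This fits the estimate. Next I move over the left key.

>>> carry_out(targets="-0.6 0.7 0 0 0 0 -1;-0.6 0.7 0 0 0 0 -1;-0.6 0.7 0 0 0 0 -1;-0.6 0.7 0 0 0 0 -1;-0.6 0.7 0 0 0 0 -1;-0.6 0.7 0 0 0 0 -1;-0.6 0.7 0 0 0 0 -1;-0.365 0.455 0.75 0 0 0 -1")

```text
time: 2.82
ee_pos: [0.4576, 0.1288, 0.241]
tcp_rot: [179.6, -0.5, 57.6]
wrist_force: [2.5, -0.4, -0.1]
opening: 0.0001
grasp_force: 0.0
```

```bash
python3 - <<'E'
from h import *
np.set_printoptions(precision=4,suppress=True)
o=monitor.get_obs();print(o['q'].round(1),o['ee_pos'],o['tcp_rot'])
c=get_calibration("wrist");im=camera("wrist");np.save("w2",im);cv2.imwrite("pics/w2.png",im[:,:,::-1])
print(rel((.456,.132,.235)).round(3))
print(proj(c,[(.456,.132,.044),(.495,.107,.044),(.534,.082,.044),(.5255,.157,.028),(.4907,.3154,.068)]))
E
```

```text
[ 15.7  -5.6 -18.6  76.4  -0.  138.1] [0.4576 0.1288 0.241 ] [179.5518  -0.4589  57.5904]
[ 0.111 -0.085 -0.067]
[[ 275.9904  243.6836]
 [ 349.4062  243.5667]
 [ 420.9891  243.1548]
 [ 348.5342  146.6066]
 [ 104.9897 -115.6635]]
```

View pics/w2.png

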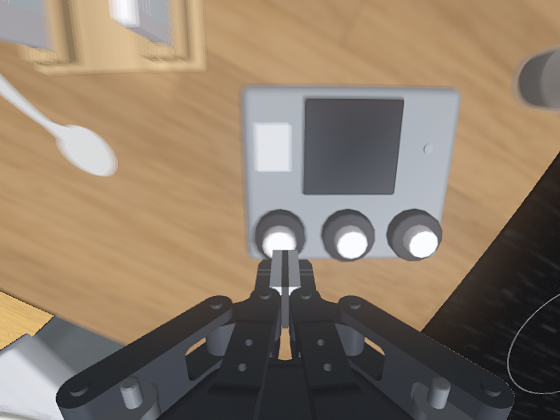

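The left, middle and right keys are at about (280,238), (351,243) and (424,243), within 2 mm of prediction. The pad is at (352,146). Next I press the left key.

>>> carry_out(targets="0 0 0 0 0 0 -1;0 0 0.2 0 0 0 -1;0 0 0.2 0 0 0 -1;0 0 0.1 0 0 0 -1;0 0 0.1 0 0 0 -1;0 0 0 0 0 0 -1;0 0 0 0 0 0 -1;0 0 0 0 0 0 -1")

```text
time: 3.53
ee_pos: [0.4554, 0.1317, 0.2149]
tcp_rot: [179.8, -0.2, 57.7]
wrist_force: [-11.0, -5.6, 34.2]
opening: 0.0001
grasp_force: 17.3
```

```bash
python3 - <<'E'
from h import *
im=camera("wrist");a=im[170:290,220:460];s=camera("scene")[170:230,270:350]
A=cv2.resize(a,None,fx=3,fy=3,interpolation=3)
B=cv2.resize(s,(400,300),interpolation=3)
o=np.zeros((360+240,720,3),np.uint8);o[:360]=A;o[360:,:320]=cv2.resize(s,(320,240),interpolation=3)
cv2.imwrite("pics/w3.png",o[:,:,::-1]);ob=monitor.get_obs();print(ob['ee_pos'],ob['wrist_force'],ob['torque'])
E
```

```text
[0.45543753 0.13171728 0.21489693] [-12.29288008  -4.74765985  34.6572064 ] [-1.08902504  2.35143673 -0.04701149]
```

View pics/w3.png

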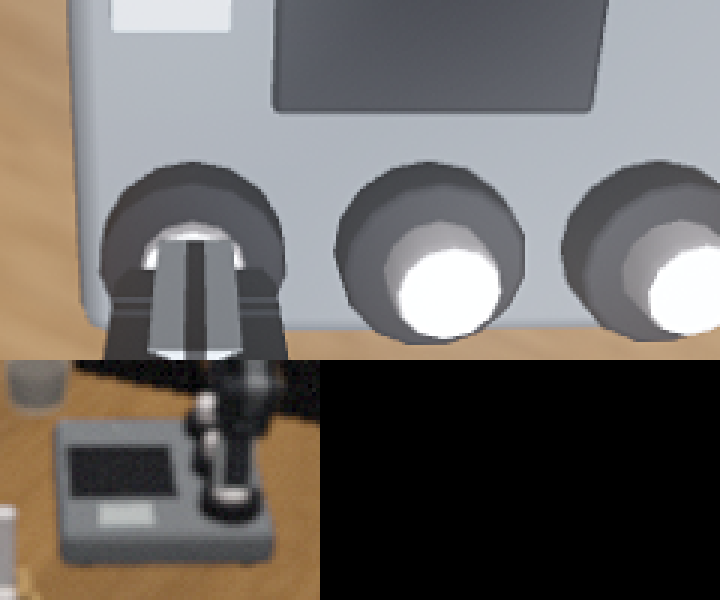

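The left key is down: only its cap rim shows, against the tall neighbours at (445,290) and (700,290) in the crop. Bottom was at TCP z ≈ 0.215. I release it and go to the right key.

>>> carry_out(targets="0 0 -0.5 0 0 0 -1;0 0 -0.2 0 0 0 -1;0 0.6 0 0 0 0 -1;0 0.6 0 0 0 0 -1;0 0.6 0 0 0 0 -1;0 0.53 0 0 0 0 -1;0 0 0 0 0 0 -1;0 0 0 0 0 0 -1")

```text
time: 4.3
ee_pos: [0.5342, 0.081, 0.2381]
tcp_rot: [-180.0, 0.0, 57.6]
wrist_force: [-0.9, 0.0, -0.6]
opening: 0.0002
grasp_force: 0.0
```

>>> carry_out(targets="0 0 0.2 0 0 0 -1;0 0 0.2 0 0 0 -1;0 0 0.15 0 0 0 -1;0 0 0.09 0 0 0 -1;0 0 0 0 0 0 -1;0 0 0 0 0 0 -1;0 0 0 0 0 0 -1;0 0 0 0 0 0 -1")

```text
time: 4.97
ee_pos: [0.5332, 0.0813, 0.2151]
tcp_rot: [180.0, -0.1, 57.6]
wrist_force: [-8.3, 0.4, 22.3]
opening: 0.0003
grasp_force: 10.8
```

>>> carry_out(targets="0 0 -0.5 0 0 0 -1;0 0 -0.14 0 0 0 -1;0 -0.6 0 0 0 0 -1;0 -0.56 0 0 0 0 -1;0 0 0 0 0 0 -1;0 0 0 0 0 0 -1;0 0 0.2 0 0 0 -1;0 0 0.2 0 0 0 -1")

```text
time: 5.63
ee_pos: [0.4952, 0.1055, 0.2221]
tcp_rot: [180.0, -0.0, 57.6]
wrist_force: [-0.5, -0.7, -0.6]
opening: 0.0002
grasp_force: 0.0
```

>>> carry_out(targets="0 0 0.15 0 0 0 -1;0 0 0.09 0 0 0 -1;0 0 0 0 0 0 -1;0 0 0 0 0 0 -1;0 0 0 0 0 0 -1;0 0 0 0 0 0 -1;0 0 0 0 0 0 -1;0 0 0 0 0 0 -1")

```text
time: 6.3
ee_pos: [0.4951, 0.1054, 0.2151]
tcp_rot: [179.9, -0.1, 57.5]
wrist_force: [-9.4, -1.6, 25.4]
opening: -0.0001
grasp_force: 12.5
```

>>> carry_out(targets="0 0 -0.6 0 0 0 -1;0 0 -1 0 0 0 -1;0 0 -1 0 0 0 -1;0.7 -0.4 0 0 0 0 0.5;0.7 -0.4 0 0 0 0 0.5;0.7 -0.4 0 0 0 0 0.5;0.7 -0.4 0 0 0 0 0.5;0.7 -0.4 0 0 0 0 0.5")

```text
time: 6.97
ee_pos: [0.5026, 0.268, 0.3159]
tcp_rot: [-180.0, 0.1, 57.5]
wrist_force: [1.0, -0.3, 0.7]
opening: 0.0602
grasp_force: 0.0
```

```bash
python3 - <<'E'
from h import *
print(rel((.477,.294,.32)).round(3))
E
```

```text
[ 0.206 -0.889 -0.101]
```

>>> carry_out(targets="0 -0.4 0 0 0 0 0.5;0 -0.4 0 0 0 0 0.5;0 0 0 0 0 0 0.5;0 0 0 0 0 0 0.5;0 0 0 0 0 0 0.5;0 0 0 0 0 0 0.5;0 0 0 0 0 0 0.5;0 0 0 0 0 0 0.5")

```text
time: 7.63
ee_pos: [0.4757, 0.2833, 0.317]
tcp_rot: [180.0, -0.0, 57.5]
wrist_force: [-0.8, -0.7, -0.3]
opening: 0.0639
grasp_force: 0.0
```

```bash
python3 - <<'E'
from h import *
np.set_printoptions(precision=4,suppress=True)
print(rel((.477,.294,.32)).round(3))
c=get_calibration("wrist");im=camera("wrist");cv2.imwrite("pics/w4.png",im[:,:,::-1]);np.save("w4",im)
u=np.array([.539,.842,0]);p=np.array([.4907,.3154,.068])
print(proj(c,[p-.055*u,p-.025*u,p,p+.041*u,p+.055*u]))
E
```

```text
[ 0.243 -0.116 -0.074]
[[277.8667 237.536 ]
 [277.6572 202.7423]
 [277.4791 171.4391]
 [277.1846 115.3225]
 [277.0851  94.772 ]]
```

View pics/w4.png

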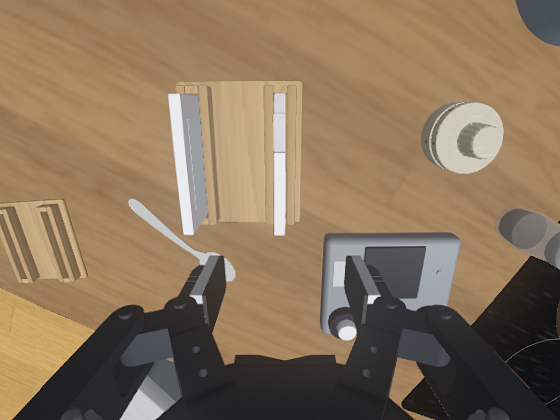

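The slide's strip is at x≈279, with the plain end at (279,235) and the frosted end at (279,95). That is within about 2 mm of prediction. I descend with a small correction.

>>> carry_out(targets="0.27 -0.09 0 0 0 0 0.5;0 0 0.5 0 0 0 0.5;0 0 0.5 0 0 0 0.5;0 0 0.5 0 0 0 0.5;0 0 0.5 0 0 0 0.5;0 0 0.4 0 0 0 0.5;0 0 0.27 0 0 0 0.5;0 0 0 0 0 0 0.5")

```text
time: 8.35
ee_pos: [0.4776, 0.2949, 0.2078]
tcp_rot: [-179.9, 0.2, 57.6]
wrist_force: [-0.4, -0.2, -0.6]
opening: 0.0641
grasp_force: 0.0
```

```bash
python3 - <<'E'
from h import *
np.set_printoptions(precision=4,suppress=True)
print(rel((.478,.2945,.21)).round(3))
c=get_calibration("wrist");im=camera("wrist");cv2.imwrite("pics/w5.png",im[:,:,::-1])
u=np.array([.539,.842,0]);p=np.array([.4907,.3154,.068])
print(proj(c,[p-.055*u,p-.025*u,p,p+.041*u,p+.055*u]))
E
```

```text
[-0.004  0.015 -0.054]
[[283.327  352.6927]
 [283.4295 301.6931]
 [283.5336 251.8658]
 [283.7512 153.0142]
 [283.8415 113.8309]]
```

View pics/w5.png

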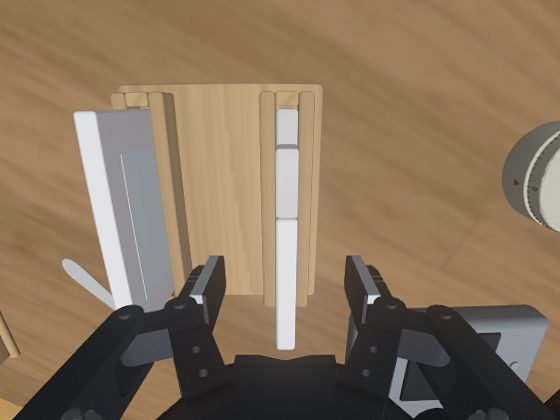

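The slide is centred between the fingers (x≈286 against 285). The frosted boundary at row 218 is well beyond the pads, so I close.

>>> carry_out(targets="0 0 0 0 0 0 -1;0 0 0 0 0 0 -1;0 0 0 0 0 0 -1;0 0 0 0 0 0 -1;0 0 0 0 0 0 -1;0 0 0 0 0 0 -1;0 0 0 0 0 0 -1;0 0 0 0 0 0 -1", newtons=60)

```text
time: 9.07
ee_pos: [0.4782, 0.295, 0.2111]
tcp_rot: [180.0, -0.1, 57.6]
wrist_force: [0.0, 0.2, 5.9]
opening: 0.0081
grasp_force: 59.2
```

>>> carry_out(targets="0 0 -0.15 0 0 0 -1;0 0 -0.3 0 0 0 -1;0 0 -0.4 0 0 0 -1;0 0 -0.5 0 0 0 -1;0 0 -0.6 0 0 0 -1;0 0 -0.6 0 0 0 -1;0 0 -0.6 0 0 0 -1;0 0 0 0 0 0 -1")

```text
time: 9.73
ee_pos: [0.4783, 0.2951, 0.3424]
tcp_rot: [179.8, -0.4, 57.6]
wrist_force: [1.3, 1.5, 0.7]
opening: 0.008
grasp_force: 58.5
```

```bash
python3 - <<'E'
from h import *
np.set_printoptions(precision=4,suppress=True)
o=monitor.get_obs();print(o['q'].round(1),o['ee_pos'],o['tcp_rot'])
R=Ro.from_euler('xyz',o['tcp_rot'],degrees=True)
# slide axes in tool: x_s=tool x, y_s=-tool y, z_s=-tool z ; label in tool
lab=np.array([.034+.0245,0,.038+.2078-.2078]); 
l_t=np.array([.0585,0,.2078-.038]); print(l_t, R.apply(l_t)+o['ee_pos'])
for psi in(147.6,135,120):
  y0=Ro.from_euler('z',psi-147.6,degrees=True)*R
  for lean in (45,50):
    for s in(1,-1):
      R2=y0*Ro.from_rotvec([s*np.radians(lean),0,0])
      n=R2.apply([0,-1,0]); t=np.array([.526,.1565,.108])-R2.apply(l_t)
      print(psi,lean,s,'normal',n,'tcp',t,'z',R2.apply([0,0,1]))
E
```

```text
[ 31.7   5.5   3.8  87.8  -0.  154.1] [0.4783 0.2951 0.3424] [179.823   -0.3608  57.5705]
[0.0585 0.     0.1698] [0.5107 0.3451 0.1729]
147.6 45 1 normal [-0.6011  0.3766  0.7049] tcp [0.5953 0.0423 0.2281] z [-0.5926  0.3818 -0.7093]
147.6 45 -1 normal [-0.5926  0.3818 -0.7093] tcp [0.3926 0.1711 0.2273] z [ 0.6011 -0.3766 -0.7049]
147.6 50 1 normal [-0.5471  0.3419  0.764 ] tcp [0.6038 0.037  0.2172] z [-0.6427  0.4132 -0.6451]
147.6 50 -1 normal [-0.538   0.3475 -0.768 ] tcp [0.3842 0.1765 0.2164] z [ 0.6504 -0.4085 -0.6404]
135 45 1 normal [-0.5044  0.4987  0.7049] tcp [0.5687 0.0299 0.2281] z [-0.495   0.5019 -0.7093]
135 45 -1 normal [-0.495   0.5019 -0.7093] tcp [0.399  0.1998 0.2273] z [ 0.5044 -0.4987 -0.7049]
135 50 1 normal [-0.4594  0.453   0.764 ] tcp [0.5758 0.0229 0.2172] z [-0.5371  0.5434 -0.6451]
135 50 -1 normal [-0.4492  0.4565 -0.768 ] tcp [0.392  0.2069 0.2164] z [ 0.5456 -0.5405 -0.6404]
120 45 1 normal [-0.3582  0.6122  0.7049] tcp [0.5345 0.0232 0.2281] z [-0.3483  0.6129 -0.7093]
120 45 -1 normal [-0.3483  0.6129 -0.7093] tcp [0.4145 0.2312 0.2273] z [ 0.3582 -0.6122 -0.7049]
120 50 1 normal [-0.3265  0.5565  0.764 ] tcp [0.5395 0.0145 0.2172] z [-0.3782  0.6639 -0.6451]
120 50 -1 normal [-0.3157  0.5572 -0.768 ] tcp [0.4096 0.2399 0.2164] z [ 0.3872 -0.6633 -0.6404]
```

>>> carry_out(targets="0 0 0 0 0 0.9 -1;0 0 0 0 0 0.9 -1;0 0 0 0 0 0.9 -1;0 0 0 0 0 0.9 -1;0 0 0 0 0 0.9 -1;0 0 0 0 0 0.9 -1;0 0 0 0 0 0.8 -1;0 0 0 0 0 0 -1")

```text
time: 10.4
ee_pos: [0.5028, 0.2472, 0.3364]
tcp_rot: [-178.1, 0.1, 25.9]
wrist_force: [0.4, -0.3, 0.1]
opening: 0.008
grasp_force: 58.7
```

```bash
python3 - <<'E'
from h import *
np.set_printoptions(precision=4,suppress=True)
o=monitor.get_obs();print(o['q'].round(1),o['ee_pos'],o['tcp_rot'])
R=Ro.from_euler('xyz',[180,0,22],degrees=True);l=np.array([.0585,0,.173])
R2=R*Ro.from_rotvec([.84,0,0]);t=np.array([.526,.1565,.108])-R2.apply(l);print(t,R2.apply([0,-1,0]))
print(rel(t+[0,0,.09]))
E
```

```text
[ 25.8   5.6   3.2  87.7   1.9 179.9] [0.5028 0.2472 0.3364] [-178.0686    0.1363   25.8585]
[0.52   0.0151 0.2235] [-0.25    0.6189  0.7446]
[-2.1413  5.4261  0.3959]
```

>>> carry_out(targets="-0.27 0.7 0 0 0 0 -1;-0.27 0.7 0 0 0 0 -1;-0.27 0.7 0 0 0 0 -1;-0.27 0.7 0 0 0 0 -1;-0.27 0.7 0 0 0 0 -1;-0.27 0.7 0 0 0 0 -1;-0.27 0.7 0 0 0 0 -1;0 0 0 0 0 0 -1")

```text
time: 11.07
ee_pos: [0.5201, 0.037, 0.3298]
tcp_rot: [-178.1, 0.2, 26.0]
wrist_force: [0.0, -0.0, -0.8]
opening: 0.0083
grasp_force: 58.8
```

```bash
python3 - <<'E'
from h import *
np.set_printoptions(precision=4,suppress=True)
o=monitor.get_obs();print(o['q'].round(1),o['ee_pos'],o['tcp_rot'])
print(rel((.52,.015,.32)))
E
```

```text
[  3.7   0.7  -2.7  87.5   1.7 157.7] [0.5201 0.037  0.3298] [-178.1296    0.1584   25.9567]
[-0.2422  0.5011  0.2304]
```

>>> carry_out(targets="0 0 0 1 0 0 -1;0 0 0 1 0 0 -1;0 0 0 1 0 0 -1;0 0 0 1 0 0 -1;0 0 0 1 0 0 -1;0 0 0 1 0 0 -1;0 0 0 1 0 0 -1;0 0 0 1 0 0 -1")

```text
time: 11.73
ee_pos: [0.5202, 0.041, 0.3303]
tcp_rot: [-132.0, 0.1, 26.1]
wrist_force: [-0.5, -0.2, -0.6]
opening: 0.0083
grasp_force: 58.8
```

```bash
python3 - <<'E'
from h import *
np.set_printoptions(precision=4,suppress=True)
o=monitor.get_obs();print(o['q'].round(1),o['ee_pos'],o['tcp_rot'])
R=Ro.from_euler('xyz',o['tcp_rot'],degrees=True);l=np.array([.0585,0,.173])
t=np.array([.526,.1565,.108])-R.apply(l);print(t,R.apply([0,-1,0]),rel(t))
E
```

```text
[ -3.4  15.    7.2 111.   40.3 139.7] [0.5202 0.041  0.3303] [-131.9851    0.0761   26.1236]
[0.5302 0.0154 0.2238] [-0.2937  0.601   0.7433] [-0.0537  2.4388  1.272 ]
```

>>> carry_out(targets="-0.05 0.4 0.2 0 0 0 -1;0 0.4 0.2 0 0 0 -1;0 0.4 0.2 0 0 0 -1;0 0.4 0.2 0 0 0 -1;0 0.4 0.2 0 0 0 -1;0 0.3 0.17 0 0 0 -1;0 0.14 0.1 0 0 0 -1;0 0 0 0 0 0 -1")

```text
time: 12.4
ee_pos: [0.5302, 0.0147, 0.222]
tcp_rot: [-132.2, 0.2, 26.1]
wrist_force: [0.4, -0.3, -0.5]
opening: 0.008
grasp_force: 58.9
```

>>> carry_out(targets="0 0 0 0 0 0 -1;0 0 0 0 0 0 -1;0 0 0 0 0 0 -1;0 0 0 0 0 0 -1;0 0 0 0 0 0 -1;0 0 0 0 0 0 -1;0 0 0 0 0 0 -1;0 0 0 0 0 0 -1")

```text
time: 13.07
ee_pos: [0.5304, 0.0145, 0.2234]
tcp_rot: [-132.2, 0.1, 26.1]
wrist_force: [-0.0, -0.8, -0.5]
opening: 0.0079
grasp_force: 58.9
```

```bash
python3 - <<'E'
from h import *
np.set_printoptions(precision=4,suppress=True)
o=monitor.get_obs();print(o['q'].round(1),o['qd'],o['ee_pos'],o['tcp_rot'])
R=Ro.from_euler('xyz',o['tcp_rot'],degrees=True);l=np.array([.0585,0,.173])
P=R.apply(l)+o['ee_pos'];print('label',P)
t=camera("top");s=camera("scene");print(proj(get_calibration("top"),[P]),proj(get_calibration("scene"),[P]))
out=np.zeros((600,800,3),np.uint8)
out[:300,:]=cv2.resize(t[130:250,230:550],(800,300),interpolation=3)
out[300:,:600]=cv2.resize(s[120:245,195:445],(600,300),interpolation=3)
cv2.imwrite("pics/f1.png",out[:,:,::-1])
E
```

```text
[ -6.   19.5   0.7 101.6  38.8 137. ] [ 0.0068  0.1656 -0.0015 -0.0206  0.0381  0.0468] [0.5304 0.0145 0.2234] [-132.2259    0.1144   26.1323]
label [0.5263 0.1552 0.107 ]
[[315.1436 181.0655]] [[301.7006 166.2573]]
```

View pics/f1.png

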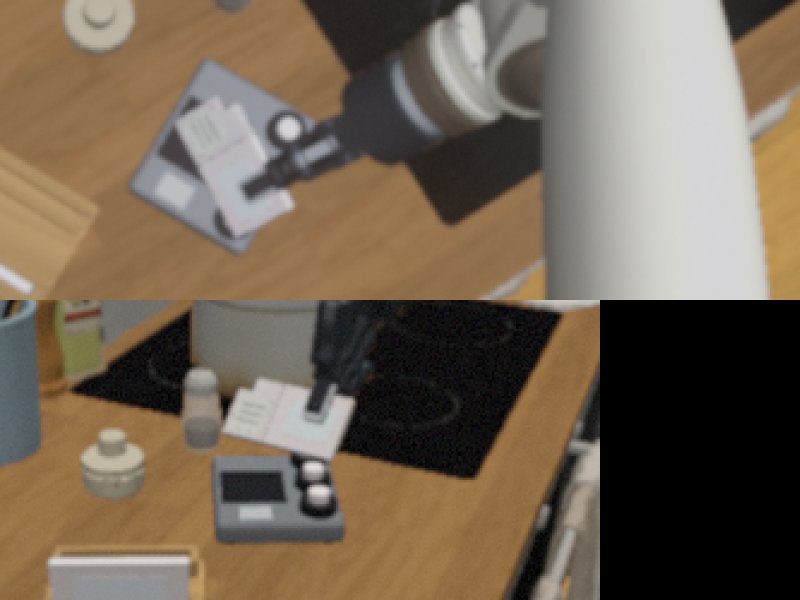

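The frosted end, with its label facing up, is at (215,128) in the top crop, about pixel (316,181) against a predicted (315,181). It is above the pad and clear of the reader, and the blank is still in the rack.

```bash
python3 -c "
from workcell import bot
print(bot.job_done())"
```

```text
the job is handed in; nothing more can be done
None
```

I pressed the three keys in order (left, right, middle), and the arm now holds the notched slide by its plain end, frosted end about 8 cm above the pad, leaned back about 48° with the label up; the job is handed in, but no verdict came back.

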